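Gauge the filling nozzle and hold it over the small tart

TASK

Two white filling nozzles look alike outside, but only one has a bore wide enough for the gauge pin: slide that one down the pin until it sits fully home, then draw it off again and carry it over the top of the jar rack to the sheet pan. Finish while still holding it in the gripper, upright and still, centred over the one small tart tin with its lower end about a centimetre above the rim and never touching the tin. Leave the other nozzle standing upright on the bench, and do not bump the rack or disturb anything else.

Things in the scene. Friction and masses are not known exactly. Their poses are not given: they have to be found in the camera images.
- nozzle_wide_center (a point): the filling nozzle that fits the gauge pin: loose upright white plastic sleeve, 70 mm tall, outside diameter 38 mm, round flange of 48 mm diameter and 6 mm height round its foot, straight through bore of 25 mm, 60 to 130 g. This point is its centre, on the axis, 35 mm above its foot; z runs up along the axis.
- nozzle_wide_foot (a point): centre of the lower end of the same wide-bore nozzle (35 mm below its centre, on the axis)
- nozzle_narrow_center (a point): the other filling nozzle, the same outside (70 mm tall, 38 mm diameter, flange of 48 mm at its foot) but with a bore of only 17 mm, so that it stops at the tip of the gauge pin. Its centre, 35 mm above its foot. The two nozzles swap places between starts.
- gauge_seat (a point): upper face of the fixed gauge's square steel base (90 x 90 mm, 12 mm thick) at the foot of the pin. The upright pin is 22 mm in diameter and rises 44 mm above this point, its top 12 mm tapering to 12 mm diameter. z is up, along the pin.
- rack: fixed rack of four topping jars with grey lids, standing across the bench between the nozzles and the sheet pan. 360 mm long (its x axis), 88 mm wide (y), 118 mm high to the top of the lids; origin at the centre of its underside.
- tin_small_rim (a point): the one small tart tin, loose on the sheet pan: fluted dark steel tin lined with pastry, 68 mm diameter at the rim, 22 mm tall. This point is the centre of its rim; z up. It may be in any of five places on the pan, among larger tins.
- pan: fixed aluminium sheet pan 240 x 330 mm (x, y), rim 18 mm high, floor 3 mm thick; origin at the centre of its underside
- tin_large1_rim (a point): centre of the rim of a large tart tin on the pan (94 mm diameter, 22 mm tall, loose); leave alone
- tin_large2_rim (a point): centre of the rim of a large tart tin on the pan (94 mm diameter, 22 mm tall, loose); leave alone
- tin_large3_rim (a point): centre of the rim of a large tart tin on the pan (94 mm diameter, 22 mm tall, loose); leave alone
- tin_large4_rim (a point): centre of the rim of a large tart tin on the pan (94 mm diameter, 22 mm tall, loose); leave alone
- spoon: loose steel spoon, 170 mm long, lying on the bench, handle to its -x; leave alone
- icing_tip: small loose steel icing cone, 28 mm diameter, 40 mm tall; origin at the centre of its underside; leave alone
- sugar_cup: loose steel cup, 66 mm diameter, 60 mm tall; origin under its centre; leave alone
Not all that is in view belongs to the job. Leave any green or yellow look-alike of the part that bears nozzle_narrow_center alone.

How it is judged (in metres and radians):
On the way, in this order (a step that is already met when the one before it is completed fails the run):
1. the wide-bore nozzle sits fully home on the gauge pin (horizontal distance between nozzle_wide_foot and gauge_seat below 0.005 m and z of nozzle_wide_foot in the frame of gauge_seat between -0.004 and 0.004 m and angle between nozzle_wide_foot's own z axis and vertical below 0.1 rad), for 0.1 s.
2. it is carried over the top of the jar rack (z of nozzle_wide_foot in the frame of rack above 0.118 m and y of nozzle_wide_foot in the frame of rack between -0.044 and 0.044 m and x of nozzle_wide_foot in the frame of rack between -0.18 and 0.18 m), for 0.04 s.
At the end, for the whole second after the job is handed in: Wide-bore nozzle held still by the fingers alone, upright within 0.1 rad, lower end within 8 mm of the small tin's centre and 3 to 20 mm above its rim; that tin within 8 mm of its start, level; narrow nozzle upright on the bench, released; all else within 20 mm of its start (horizontal distance between nozzle_wide_foot and tin_small_rim below 0.008 m and z of nozzle_wide_foot in the frame of tin_small_rim between 0.003 and 0.02 m and angle between nozzle_wide_foot's own z axis and vertical below 0.1 rad and contact force between nozzle_wide and the fingers above 1 N and linear speed of each of nozzle_wide, nozzle_narrow below 0.02 m/s and contact force between nozzle_wide and tin_small below 0.05 N and contact force between nozzle_wide and pan below 0.05 N and distance of tin_small_rim from where it was at the start of the episode below 0.008 m and angle between each of tin_small_rim, nozzle_narrow_center's own z axis and vertical below 0.06 rad and height (world z) of nozzle_narrow_center between 0.032 and 0.038 m and contact force between nozzle_narrow and the fingers below 0.05 N and distance of each of tin_large1_rim, tin_large2_rim, tin_large3_rim, tin_large4_rim, spoon, icing_tip, sugar_cup from where it was at the start of the episode below 0.02 m); the arm keeps its last pose, push and grip.
It fails at once if the nozzle touches the small tin (contact force between nozzle_wide and tin_small above 0.5 N).
It fails at once if the jar rack is bumped (contact force between rack and nozzle_wide above 3 N or contact force between rack and nozzle_narrow above 3 N or contact force between rack and the fingers above 3 N or contact force between rack and the arm above 3 N).
It fails at once if a bystander is disturbed (moved over 20 mm) (distance of any of tin_large1_rim, tin_large2_rim, tin_large3_rim, tin_large4_rim, spoon, icing_tip, sugar_cup from where it was at the start of the episode above 0.02 m).
It also fails if it takes over 51 s, if anything falls off the work surface, if the arm or the gripper's body presses on something with over 40 N, if the wrist force passes 120 N, or if a joint passes its speed limit or range.

ROBOT

A 6-joint arm with a two-finger parallel gripper is mounted at the origin on the work surface. World frame = base frame: x ahead of the robot, y to its left, z up, the work surface at z = 0. Lengths are in mm, angles in degrees, forces in N, time in s.
With the tool pointing down it reaches from about 350 to 850 mm from the base axis. Payload 8.1 kg.
Tool frame: the origin (TCP) lies at the very end of the fingers, on their centre line; the grasp point (between the pads) lies 19 mm behind it (r.grip_depth is the distance from the TCP to the grasp point, in mm); z points along the fingers, y is the direction in which the jaws open and shut (so a half turn about z gives the same grasp; the last joint's range is limited). The gripper opens to 85 mm and grips with 20 to 120 N. Pads are 22 mm wide; open, the fingers measure 114 mm over their backs; the gripper's body (76 mm by 85 mm) begins 54 mm behind the grasp point. The pads swing forward as they close: fully open they stand 13 mm farther back than shut.
Start: joints at [67.357, 7.471, 85.268, -0, 87.261, -4.893], TCP at [182.899, 571.448, 231.292] pointing down, gripper open.
Joint ranges: [-169.43, 169.43], [-51.17, 129.36], [1.28, 143.12], [-76.62, 256.62], [0, 156.53], [-152.29, 152.29]. Speed limits (degrees/s): [136.94, 136.94, 159.86, 180, 180, 180].

INTERFACE

Orientations are given as [roll, pitch, yaw] about the fixed x, y, z axes, in that order (R = Rz(yaw) Ry(pitch) Rx(roll)).
In Python, from bench import status, viewer, hand_in, r gives the robot as it stands.
- The arm moves only by the shell command python3 -m crank 'ROWS' [OPENING] [FORCE]. ROWS is a JSON object of lists of equal length, an entry for each row: "slide": the shift along the tool's x, y, z in m, a list of three; "twist": the turn about the tool's z in rad. A call has 1 to 8 rows; each row shifts and turns the commanded pose from where the row before left it, along the tool's axes as they then stand; what a row does not reach is not made up. A row lasts 1/10 s, in which the tool goes at most 50 mm and 8.59 degrees, less where a joint would pass 70% of its speed; a pose out of reach is approached as far as the arm can. A call with a gripper value outside its range is refused whole. OPENING is the closure, from 0 (fully open) to 1 (shut), set as the call begins (- or left out, the last holds). The fingers move at their own pace and stop on an object; FORCE is the grip in N (left out, the last holds). Time passes only in rows, so rows that do not move let the fingers close. It gives the time, the measured TCP pose, the force and the opening at its end, in the units of the state.
- status.sense(): the state, without advancing time (a new reading comes with each control period).
- viewer.snapshot(name): name is "scene" or "top"; returns a dict with "img" (420x560x3 uint8, red, green, blue), "fx", "fy", "cx", "cy" (pixels), "R" (3x3) and "t" (3): a world point X has camera coordinates R X + t. Camera axes: x right, y down, z forward; pixel columns grow to the right and rows downward; lengths in mm; the calibration is good to about 2 mm. A picture is of the moment at which its call begins. There is no depth.
- hand_in(): hands the job in, once; it reports no verdict.
The state is a dict: "time": time; "joint_pos": joint angles; "qd": joint speeds; "joint_efforts": joint torques, N m; "tool_pos": TCP position; "tcp_rot": TCP orientation; "ft_force": force on the tool from outside, world axes, zero at the start; "wrist_torque": the same for the moment, N m; "finger_gap": finger opening in mm.
Only numpy, scipy, OpenCV 4.12 (cv2) and the standard library are available. Lean on these libraries where they do the work, as an engineer would, in place of code of your own. Each camera call takes 0.05 s, during which the arm holds its last target.

## Working session

There is one attempt and no reset: what is moved stays moved. The work goes in short steps, Python scripts to look and compute and a shell command to move; the robot and the scene stay as the last step left them, time stands still between calls to the robot, and variables do not carry over. Pictures are saved under pics/ and viewed, and the job is handed in when it is done.

```bash
mkdir -p pics; ls
python3 - <<'E'
from bench import status, viewer
import cv2, pickle
d={}
for n in("scene","top"):
    s=viewer.snapshot(n); d[n]=s
    cv2.imwrite(f"pics/{n}0.png",cv2.cvtColor(s["img"],cv2.COLOR_RGB2BGR))
    print(n,s["fx"],s["fy"],s["cx"],s["cy"],s["R"],s["t"])
pickle.dump(d,open("s0.pkl","wb"))
print(status.sense())
E
```

```text
pics
scene 393.07637068826705 393.07637068826705 275.04883857583343 205.20720757761114 [[-0.80746234  0.58945361  0.02343079]
 [ 0.31806806  0.46846867 -0.82423893]
 [-0.49682721 -0.65808931 -0.56575718]] [ 403.44090025 -106.81976401 1510.08120135]
top 429.37719240711766 429.37719240711766 283.389041180623 209.64942254112432 [[-0.0228071  -0.99972016  0.00628043]
 [-0.99370847  0.02198004 -0.10981964]
 [ 0.10965086 -0.00874559 -0.99393169]] [ -16.98028794  494.98817138 1103.87204951]
{'time': 0.1, 'joint_pos': array([ 6.73554479e+01,  7.51224572e+00,  8.53224997e+01,  1.38925897e-03,
        8.72615045e+01, -4.89117721e+00]), 'qd': array([ 0.01121956, -0.08945505, -0.10672773, -0.04015562,  0.05592432,
       -0.0356153 ]), 'joint_efforts': array([ 1.20103516e-03, -5.70958328e+01, -5.01938331e+01, -1.29084228e-04,
        8.22515110e-03,  7.30035117e-05]), 'tool_pos': array([182.71441264, 570.98839352, 230.33923527]), 'tcp_rot': array([-1.79904219e+02, -9.58910411e-03,  1.62246550e+02]), 'ft_force': array([ 0.58543964, -0.31595958,  0.07397402]), 'wrist_torque': array([ 0.0035979 ,  0.01622202, -0.02680929]), 'finger_gap': 85.3972849320762}
```

View pics/scene0.png

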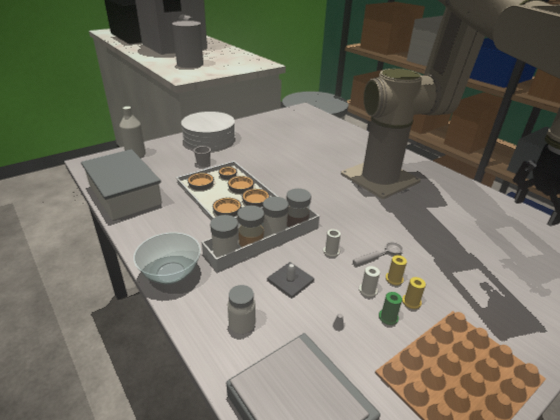

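View pics/top0.png

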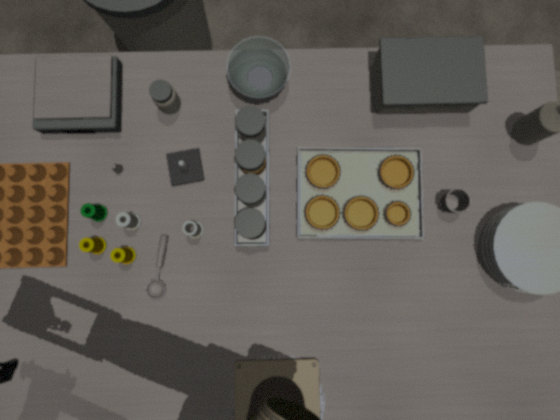

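In the scene view, the two white nozzles are at (333,242) and (371,281). In the top view they are at (191,229) and (126,220). The pin is at (183,162) in the top view, and the small tin is at (398,213). I'll enlarge the nozzles, pin and tins next.

Run:
```python
import pickle,cv2,numpy as np
d=pickle.load(open("s0.pkl","rb"))
t=d["top"]["img"][:,:,::-1]; s=d["scene"]["img"][:,:,::-1]
z=lambda im,x,y,w,h,k:cv2.resize(im[y:y+h,x:x+w],None,fx=k,fy=k,interpolation=cv2.INTER_CUBIC)
a=z(t,75,135,150,110,5)
cv2.imwrite("pics/topcrop.png",a)
cv2.imwrite("pics/noz.png",np.hstack([z(t,106,200,40,40,10),z(t,171,209,40,40,10)]))
cv2.imwrite("pics/sccrop.png",z(s,260,220,150,110,5))
cv2.imwrite("pics/tins.png",z(t,290,140,140,105,5))
```

```text
(no output)
```

View pics/topcrop.png

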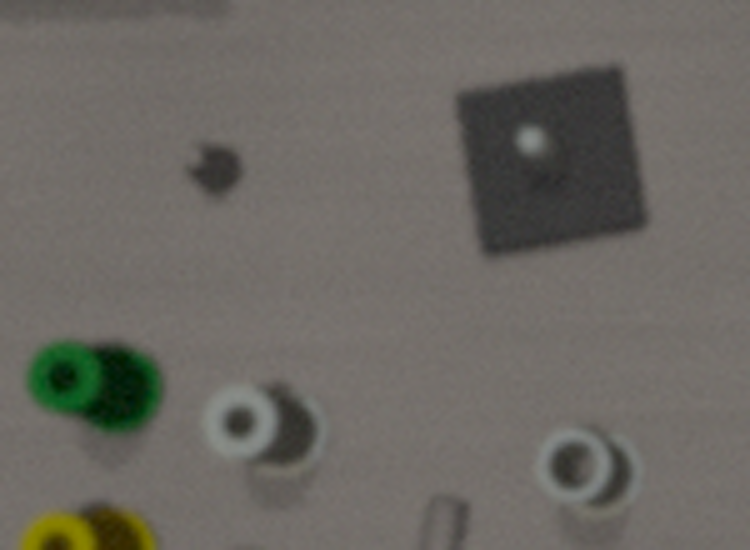

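View pics/noz.png

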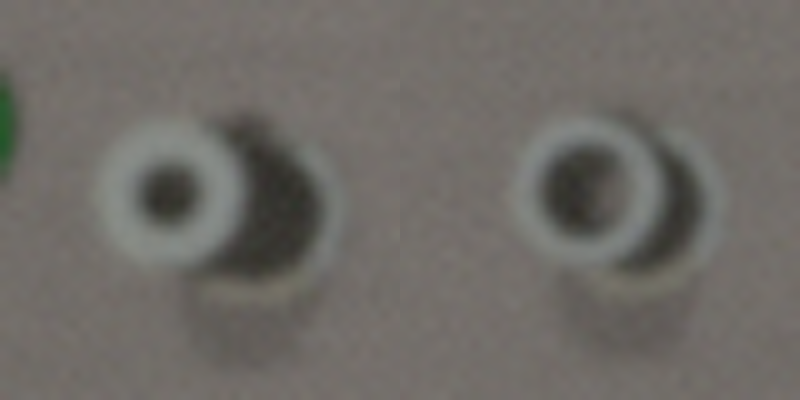

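View pics/sccrop.png

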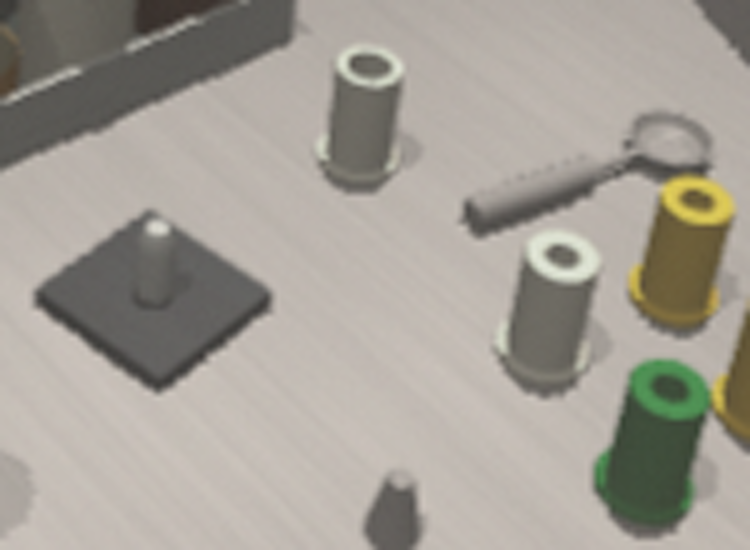

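View pics/tins.png

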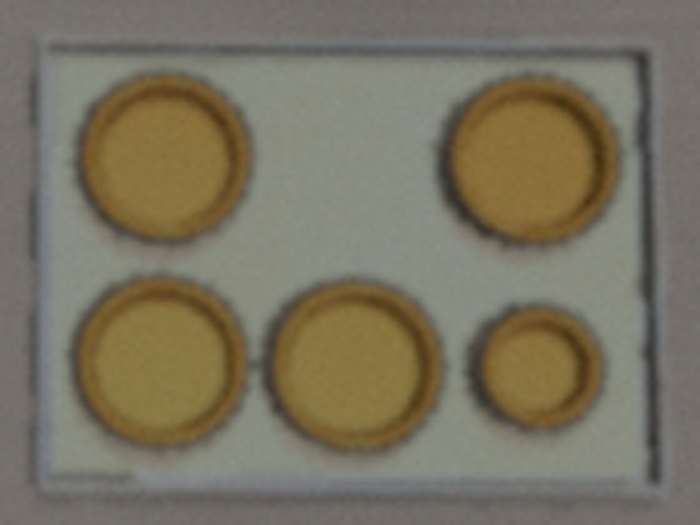

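The left nozzle in the crop, top-view (122,219), has a narrow bore at about 0.45 of its outside diameter. The right one, (190,228), has a bore about 0.66 of its outside diameter, which matches 25/38, so it is the wide one. The small tin is the lower right one at about (398,213). Next I'll measure positions from both views.

```bash
cat > h.py <<'E'
import numpy as np,cv2
def ray(s,u,v,z):
    R=np.array(s["R"]);t=np.array(s["t"]);o=-R.T@t
    d=R.T@np.array([(u-s["cx"])/s["fx"],(v-s["cy"])/s["fy"],1]);return o+d*(z-o[2])/d[2]
def proj(s,X):
    c=np.array(s["R"])@np.array(X)+np.array(s["t"]);return s["fx"]*c[0]/c[2]+s["cx"],s["fy"]*c[1]/c[2]+s["cy"]
E
python3 - <<'E'
import pickle,cv2,numpy as np
from h import *
np.set_printoptions(precision=1,suppress=True)
d=pickle.load(open("s0.pkl","rb"))
def comp(n,x,y,w,h,lo,hi,z,satmax=None,fill=True):
    s=d[n];im=s["img"][y:y+h,x:x+w];k=8
    b=cv2.resize(im,None,fx=k,fy=k,interpolation=cv2.INTER_CUBIC)
    m=cv2.inRange(b,lo,hi)
    cs,_=cv2.findContours(m,cv2.RETR_EXTERNAL,cv2.CHAIN_APPROX_NONE)
    for c in sorted(cs,key=cv2.contourArea)[-2:]:
        if cv2.contourArea(c)<60: continue
        (cx,cy),(a,b_),an=cv2.fitEllipse(c) if len(c)>5 else ((0,0),(0,0),0)
        u,v=(cx+.5)/k-.5+x,(cy+.5)/k-.5+y
        print(n,"px",round(u,2),round(v,2),"axes",round(a/k,1),round(b_/k,1),ray(s,u,v,z))
for n,bx in(("top",(171,209,40,40)),("scene",(315,222,40,45))):
    im=d[n]["img"];x,y,w,h=bx;print(n,np.percentile(im[y:y+h,x:x+w].reshape(-1,3),[5,50,90,97,99.5],axis=0).tolist())
for T in (125,135,145,155): 
    comp("top",171,209,40,40,(T,)*3,(255,)*3,70)
for T in (185,195,205): comp("scene",322,226,25,18,(T,)*3,(255,)*3,70)
print("narrow")
for T in (125,135,145): comp("top",106,200,40,40,(T,)*3,(255,)*3,70)
print("pin tip")
for T in (90,110,130): comp("top",168,150,35,35,(T,)*3,(255,)*3,56)
for T in (170,): comp("scene",280,258,25,18,(T,)*3,(255,)*3,56)
print("base")
s=d["top"];im=s["img"][140:195,155:215];b=cv2.resize(im,None,fx=8,fy=8,interpolation=cv2.INTER_CUBIC)
g=cv2.cvtColor(b,cv2.COLOR_RGB2GRAY);m=cv2.inRange(g,0,85);m=cv2.morphologyEx(m,cv2.MORPH_CLOSE,np.ones((120,120)))
c=max(cv2.findContours(m,0,1)[0],key=cv2.contourArea);q=cv2.minAreaRect(c);P=cv2.boxPoints(q)
pp=[ray(s,(a+.5)/8-.5+155,(e+.5)/8-.5+140,12) for a,e in P];print(np.array(pp),np.mean(pp,0))
print("tin")
hs=cv2.cvtColor(d["top"]["img"],cv2.COLOR_RGB2HSV)
for bx in((378,193,40,40),(375,150,45,45),(340,192,42,42),(300,190,42,44),(302,150,42,42)):
  for sm in (80,110):
    s=d["top"];x,y,w,h=bx;b=cv2.resize(hs[y:y+h,x:x+w],None,fx=8,fy=8,interpolation=cv2.INTER_CUBIC)
    m=cv2.inRange(b,(5,sm,50),(30,255,255));c=max(cv2.findContours(m,0,1)[0],key=cv2.contourArea)
    c=cv2.convexHull(c)
    (cx,cy),(a,e),_=cv2.fitEllipse(c);u,v=(cx+.5)/8-.5+x,(cy+.5)/8-.5+y
    print(round(u,1),round(v,1),a/8,e/8,ray(s,u,v,24))
print("lids");
for u,v in((250,122),(250,154),(250,188),(250,222)):print(ray(d["top"],u,v,118))
E
```

```text
top [[82.0, 82.0, 77.0], [115.0, 110.0, 106.0], [118.0, 114.0, 110.0], [122.02999999999997, 125.0, 122.0], [129.0, 130.00499999999988, 128.0]]
scene [[103.0, 101.0, 94.0], [182.0, 175.0, 168.0], [189.0, 182.0, 175.0], [191.0, 187.0, 177.0], [207.0, 211.00499999999988, 194.00499999999988]]
top px 194.87 227.64 axes 1.4 5.6 [449.1 196.3  70. ]
top px 187.28 225.32 axes 7.5 9.9 [455.4 215.4  70. ]
scene px 333.53 232.56 axes 7.1 12.0 [450.6 209.9  70. ]
scene px 329.35 231.36 axes 2.8 4.6 [456.7 199.1  70. ]
scene px 338.36 232.51 axes 2.4 4.2 [439.2 217.5  70. ]
scene px 339.17 233.02 axes 0.8 1.9 [438.9 220.4  70. ]
narrow
top px 122.14 218.81 axes 13.0 13.5 [475.5 379.5  70. ]
pin tip
top px 180.7 162.54 axes 5.3 5.4 [620.2 235.8  56. ]
top px 199.45 183.11 axes 2.7 20.5 [565.  187.2  56. ]
top px 180.64 162.5 axes 3.8 3.9 [620.3 235.9  56. ]
top px 180.57 162.58 axes 1.6 1.8 [620.1 236.1  56. ]
scene px 291.12 265.07 axes 2.6 3.9 [621.3 234.8  56. ]
scene px 293.14 262.86 axes 12.8 28.6 [611.8 231.2  56. ]
base
[[657.  288.4  12. ]
 [672.  196.7  12. ]
 [579.  180.6  12. ]
 [564.3 271.5  12. ]] [618.1 234.3  12. ]
tin
397.6 213.2 24.044105529785156 24.848220825195312 [ 478.8 -329.8   24. ]
397.6 213.1 23.094219207763672 23.929738998413086 [ 478.9 -329.9   24. ]
396.2 171.6 33.138343811035156 34.32743453979492 [ 590.5 -331.9   24. ]
396.2 171.6 32.23170852661133 33.45901870727539 [ 590.5 -332.    24. ]
360.7 212.8 33.666419982910156 34.55842971801758 [ 481.9 -232.3   24. ]
360.8 212.8 32.67444610595703 33.717689514160156 [ 482.  -232.5   24. ]
321.9 212.0 33.851715087890625 34.36540985107422 [ 486.3 -129.6   24. ]
321.9 212.0 32.943145751953125 33.463775634765625 [ 486.4 -129.6   24. ]
322.6 171.1 33.3231315612793 33.94518280029297 [ 596.  -135.1   24. ]
322.6 171.1 32.40528869628906 33.14488220214844 [ 596.1 -135.1   24. ]
lids
[704.6  50.4 118. ]
[623.8  51.6 118. ]
[539.3  52.8 118. ]
[456.3  53.9 118. ]
```

Run:
```python
import pickle,cv2,numpy as np
from h import *
np.set_printoptions(precision=1,suppress=True)
d=pickle.load(open("s0.pkl","rb"))
s=d["top"]
for name,(x,y,w,h) in(("wide",(176,214,30,30)),("narrow",(111,205,30,30))):
  for T in(14,16,18):
    im=s["img"].astype(np.float32)[y:y+h,x:x+w];im=cv2.resize(im,None,fx=8,fy=8,interpolation=cv2.INTER_CUBIC)
    # cool white: blue+green relative to red, plus brightness
    q=(im[:,:,2]-im[:,:,0])+ (im.mean(2)-108)
    m=(q>T-8).astype(np.uint8)*255
    cs,hi=cv2.findContours(m,cv2.RETR_CCOMP,cv2.CHAIN_APPROX_NONE)
    for i,c in enumerate(cs):
        if cv2.contourArea(c)<1500: continue
        (cx,cy),(a,e),_=cv2.fitEllipse(c);u,v=(cx+.5)/8-.5+x,(cy+.5)/8-.5+y
        print(name,T,"hole" if hi[0][i][3]>=0 else "outer",round(u,2),round(v,2),round(a/8,1),round(e/8,1),ray(s,u,v,70))
for u,v in((163,236),(160,265),(156,280),(156,296)):print("spoon",ray(s,u,v,6))
print("crop est",ray(s,189.0,228.2,70))
print("tin scene", [proj(d["scene"],(478.8,-329.8,25))])
```

```text
wide 14 outer 188.81 227.56 14.4 14.5 [449.6 211.5  70. ]
wide 14 hole 189.01 227.71 10.0 10.9 [449.3 211.   70. ]
wide 16 outer 188.85 227.57 14.2 14.3 [449.6 211.4  70. ]
wide 16 hole 189.03 227.7 10.2 11.0 [449.3 211.   70. ]
wide 18 outer 188.89 227.56 13.9 14.2 [449.7 211.3  70. ]
wide 18 hole 189.04 227.69 10.3 11.2 [449.3 211.   70. ]
narrow 14 outer 122.07 218.79 14.3 14.8 [475.6 379.7  70. ]
narrow 14 hole 122.48 219.09 7.3 7.7 [474.8 378.6  70. ]
narrow 16 outer 122.11 218.8 14.1 14.5 [475.5 379.6  70. ]
narrow 16 hole 122.48 219.09 7.4 7.8 [474.8 378.6  70. ]
narrow 18 outer 122.15 218.82 13.9 14.3 [475.5 379.5  70. ]
narrow 18 hole 122.48 219.08 7.6 8.0 [474.8 378.6  70. ]
spoon [433.4 293.7   6. ]
spoon [357. 301.   6.]
spoon [318.  311.2   6. ]
spoon [276.6 310.8   6. ]
crop est [448.  211.1  70. ]
tin scene [(np.float64(227.88585891300607), np.float64(170.66247417675874))]
```

```bash
cat > go.py <<'E'
import sys,numpy as np
from bench import status
from scipy.spatial.transform import Rotation as Ro
s=status.sense();p=s["tool_pos"]
R=Ro.from_euler('xyz',s["tcp_rot"],degrees=True).as_matrix()
print("t",round(s["time"],2),"tcp",np.round(p,1),"rot",np.round(s["tcp_rot"],2),"F",np.round(s["ft_force"],1),"gap",round(s["finger_gap"],1),"j",np.round(s["joint_pos"],0))
if len(sys.argv)>1:
    T=np.array([float(a) for a in sys.argv[1:4]]);print("need slide m",np.round(R.T@(T-p)/1000,4))
E
python3 go.py 450 211 230
python3 -m crank '{"slide":[[-0.023,-0.0163,0],[-0.023,-0.0163,0],[-0.023,-0.0163,0],[-0.023,-0.0163,0],[-0.023,-0.0163,0],[-0.023,-0.0163,0],[-0.023,-0.0163,0],[-0.023,-0.0163,0]],"twist":[0,0,0,0,0,0,0,0]}' 0 40
python3 go.py 450 211 230
```

```text
t 0.1 tcp [182.7 571.  230.3] rot [-1.7990e+02 -1.0000e-02  1.6225e+02] F [ 0.6 -0.3  0.1] gap 85.4 j [67.  8. 85.  0. 87. -5.]
need slide m [-0.3643 -0.2613  0.0007]
time: 0.9
tool_pos: [318.7, 390.0, 230.8]
tcp_rot: [-180.0, -0.0, 162.3]
ft_force: [0.3, -0.2, 1.0]
finger_gap: 85.5
t 0.9 tcp [318.7 390.  230.8] rot [-1.7996e+02 -2.0000e-02  1.6226e+02] F [ 0.3 -0.2  1. ] gap 85.5 j [ 45.  -8. 100.  -0.  87. -27.]
need slide m [-0.1796 -0.1304  0.0009]
```

```bash
python3 -m crank '{"slide":[[-0.0225,-0.0163,0],[-0.0225,-0.0163,0],[-0.0225,-0.0163,0],[-0.0225,-0.0163,0],[-0.0225,-0.0163,0],[-0.0225,-0.0163,0],[-0.0225,-0.0163,0],[-0.0225,-0.0163,0]],"twist":[0,0,0,0,0,0,0,0]}' 
python3 -m crank '{"slide":[[0,0,0.03],[0,0,0.03],[0,0,0.03],[0,0,0.02],[0,0,0]],"twist":[0,0,0,0,0]}' 
python3 go.py 450 211 28
python3 - <<'E'
from bench import viewer
import cv2,pickle,numpy as np
d={n:viewer.snapshot(n) for n in("scene","top")};pickle.dump(d,open("s1.pkl","wb"))
f=lambda n,x,y,w,h:cv2.resize(d[n]["img"][y:y+h,x:x+w,::-1],(400,400),interpolation=cv2.INTER_CUBIC)
cv2.imwrite("pics/pre.png",np.hstack([f("scene",290,180,100,100),f("top",150,180,90,90)]))
E
```

```text
time: 1.7
tool_pos: [450.4, 211.0, 230.9]
tcp_rot: [-180.0, -0.0, 162.2]
ft_force: [0.3, -0.8, -0.0]
finger_gap: 85.3
time: 2.2
tool_pos: [447.2, 211.0, 117.4]
tcp_rot: [-179.8, -0.3, 162.2]
ft_force: [0.1, 0.1, -0.4]
finger_gap: 85.8
t 2.2 tcp [447.2 211.  117.4] rot [-179.75   -0.33  162.24] F [ 0.1  0.1 -0.4] gap 85.8 j [ 19.  -4. 109.  -0.  75. -53.]
need slide m [-0.0031  0.0012  0.0893]
```

View pics/pre.png

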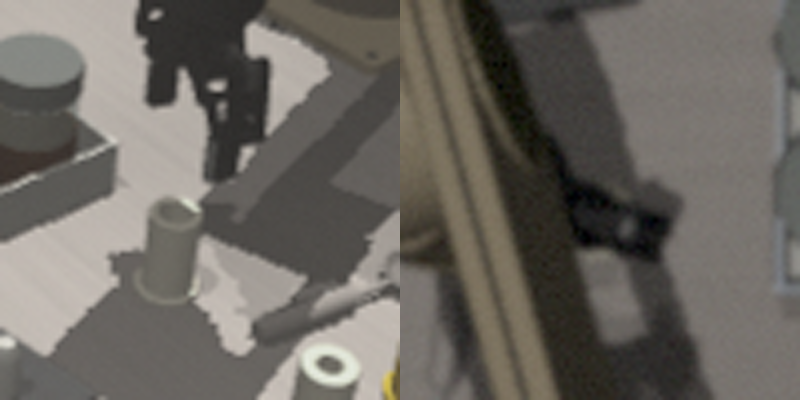

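The scene crop shows the open fingertips at about (330,205) and (347,224) full-frame, above the nozzle mouth at (333,233). I'll check the alignment by projecting the fingertip positions.

Run:
```python
import pickle,numpy as np,cv2
from h import *
d=pickle.load(open("s1.pkl","rb"));s=d["scene"]
img=s["img"][:,:,::-1].copy()
c=np.array([447.2,211,130]);y=np.array([.305,.952,0]);x=np.array([-.952,.305,0])
im=cv2.resize(img[180:280,290:390],(800,800),interpolation=cv2.INTER_CUBIC)[:600]
def dot(X,col):
    u,v=proj(s,X);cv2.circle(im,(int((u-290+.5)*8),int((v-180+.5)*8)),4,col,-1)
for a in(-1,1):
  for b in(-11,11):
    dot(c+a*42.5*y+b*x,(0,0,255)); dot(c+a*57*y+b*x,(255,0,0))
for t in np.linspace(0,6.28,12): dot((450+19*np.cos(t),211+19*np.sin(t),70),(0,255,0))
cv2.imwrite("pics/chk.png",im)
```

```text
(no output)
```

View pics/chk.png

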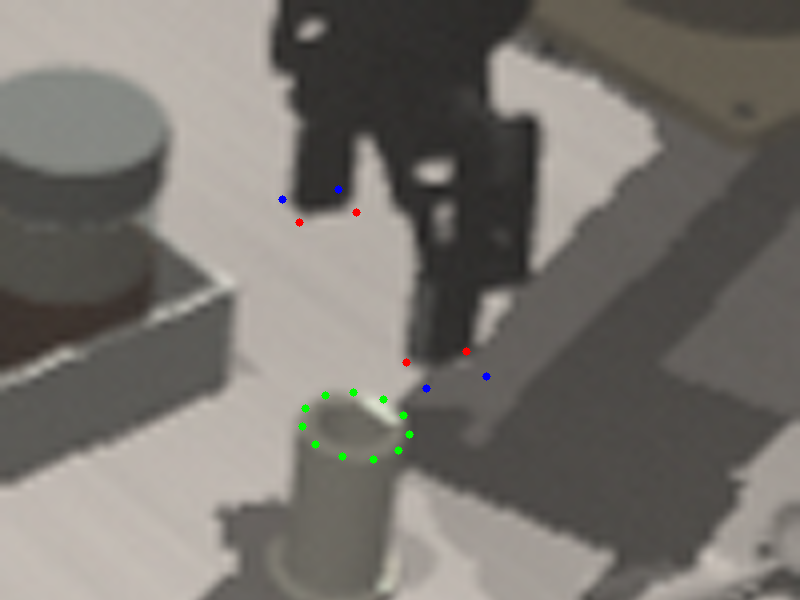

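The projections match: the fingers straddle the nozzle. I'll descend.

```bash
python3 -m crank '{"slide":[[0,0,0.015],[0,0,0.02],[0,0,0.02],[0,0,0.02],[0,0,0.012],[0,0,0],[0,0,0],[0,0,0]],"twist":[0,0,0,0,0,0,0,0]}' 
python3 go.py 450 211 28
```

```text
time: 3.1
tool_pos: [451.2, 212.5, 35.6]
tcp_rot: [179.9, 0.1, 162.3]
ft_force: [-0.1, 0.5, 0.1]
finger_gap: 85.5
t 3.1 tcp [451.2 212.5  35.6] rot [1.7992e+02 1.0000e-01 1.6225e+02] F [-0.1  0.5  0.1] gap 85.5 j [ 19.   3. 112.   0.  65. -53.]
need slide m [ 0.0007 -0.0018  0.0076]
```

```bash
python3 -m crank '{"slide":[[0,-0.001,0.004],[0,0,0.003],[0,0,0],[0,0,0]],"twist":[0,0,0,0]}' 
python3 -m crank '{"slide":[[0,0,0],[0,0,0],[0,0,0],[0,0,0],[0,0,0],[0,0,0],[0,0,0],[0,0,0]],"twist":[0,0,0,0,0,0,0,0]}' 1 50
python3 -m crank '{"slide":[[0,0,0],[0,0,0],[0,0,0],[0,0,0]],"twist":[0,0,0,0]}'
python3 go.py 450 211 28
```

```text
time: 3.5
tool_pos: [449.7, 211.1, 27.3]
tcp_rot: [-180.0, -0.0, 162.2]
ft_force: [-0.4, -0.6, 0.0]
finger_gap: 85.8
time: 4.3
tool_pos: [450.0, 211.2, 27.5]
tcp_rot: [180.0, 0.0, 162.2]
ft_force: [0.7, 0.7, 3.1]
finger_gap: 36.0
time: 4.7
tool_pos: [450.0, 211.2, 27.5]
tcp_rot: [180.0, 0.0, 162.2]
ft_force: [2.0, -0.5, 4.4]
finger_gap: 35.9
t 4.7 tcp [450.  211.2  27.5] rot [1.7998e+02 2.0000e-02 1.6225e+02] F [ 2.  -0.5  4.4] gap 35.9 j [ 19.   3. 112.   0.  64. -53.]
need slide m [-0.0001 -0.0002 -0.0005]
```

```bash
python3 -m crank '{"slide":[[0,0,-0.01],[0,0,-0.02],[0,0,-0.02],[0,0,-0.02],[0,0,-0.02],[0,0,0],[0,0,0],[0,0,0]],"twist":[0,0,0,0,0,0,0,0]}' 
python3 go.py 620 235 118
```

```text
time: 5.5
tool_pos: [448.7, 210.7, 115.8]
tcp_rot: [-179.9, -0.1, 162.2]
ft_force: [-0.6, -0.1, -1.8]
finger_gap: 35.6
t 5.5 tcp [448.7 210.7 115.8] rot [-1.7991e+02 -1.2000e-01  1.6225e+02] F [-0.6 -0.1 -1.8] gap 35.6 j [ 19.  -4. 109.  -0.  75. -53.]
need slide m [-0.1558  0.0753 -0.0027]
```

```bash
python3 -m crank '{"slide":[[-0.02,0.01,0],[-0.025,0.012,0],[-0.025,0.012,0],[-0.025,0.012,0],[-0.025,0.012,0],[-0.02,0.01,0],[-0.015,0.007,0],[0,0,0]],"twist":[0,0,0,0,0,0,0,0]}' 
python3 -m crank '{"slide":[[0,0,0],[0,0,0],[0,0,0],[0,0,0]],"twist":[0,0,0,0]}'
python3 go.py 620 235 118
python3 - <<'E'
from bench import viewer
import cv2,pickle,numpy as np
d={n:viewer.snapshot(n) for n in("scene","top")};pickle.dump(d,open("s2.pkl","wb"))
f=lambda n,x,y,w,h:cv2.resize(d[n]["img"][y:y+h,x:x+w,::-1],(400,500),interpolation=cv2.INTER_CUBIC)
cv2.imwrite("pics/over.png",np.hstack([f("scene",250,200,80,100),f("top",140,120,80,100)]))
E
```

```text
time: 6.3
tool_pos: [620.7, 234.9, 115.1]
tcp_rot: [-179.9, -0.1, 162.2]
ft_force: [0.5, 0.6, -1.0]
finger_gap: 35.8
time: 6.7
tool_pos: [619.7, 235.4, 117.4]
tcp_rot: [180.0, -0.0, 162.3]
ft_force: [-0.0, -0.2, -0.8]
finger_gap: 35.5
t 6.7 tcp [619.7 235.4 117.4] rot [180.    -0.   162.26] F [-0.  -0.2 -0.8] gap 35.5 j [ 16.  21.  81.   0.  78. -56.]
need slide m [-0.0004 -0.0003 -0.0006]
```

View pics/over.png

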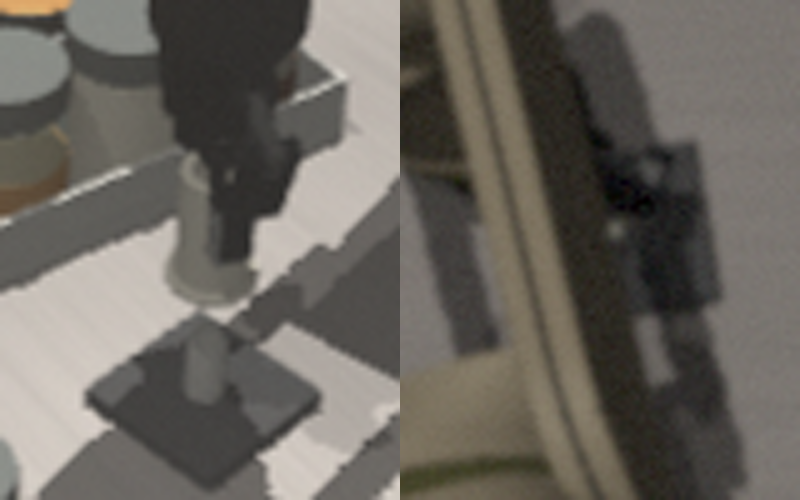

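The held nozzle hangs above the pin in the scene view. Its flange is centred at about (292,257) and the pin at about (291,275). I'll overlay the predictions to check the lateral error.

Run:
```python
import pickle,numpy as np,cv2
from h import *
d=pickle.load(open("s2.pkl","rb"));s=d["scene"]
k=9;x0,y0=260,225
im=cv2.resize(s["img"][y0:y0+65,x0:x0+70,::-1],None,fx=k,fy=k,interpolation=cv2.INTER_CUBIC)
im=np.clip(im.astype(float)*1.5,0,255).astype(np.uint8)
def dot(X,col):
    u,v=proj(s,X);cv2.circle(im,(int((u-x0+.5)*k),int((v-y0+.5)*k)),2,col,-1)
fz=90
for t in np.linspace(0,6.28,24):
    c,q=np.cos(t),np.sin(t)
    dot((619.9+24*c,235.2+24*q,fz),(0,255,0))
    dot((620+11*c,235+11*q,12),(0,0,255));dot((620+6*c,235+6*q,56),(0,0,255));dot((620+11*c,235+11*q,44),(255,0,255))
cv2.imwrite("pics/chk2.png",im)
```

```text
(no output)
```

View pics/chk2.png

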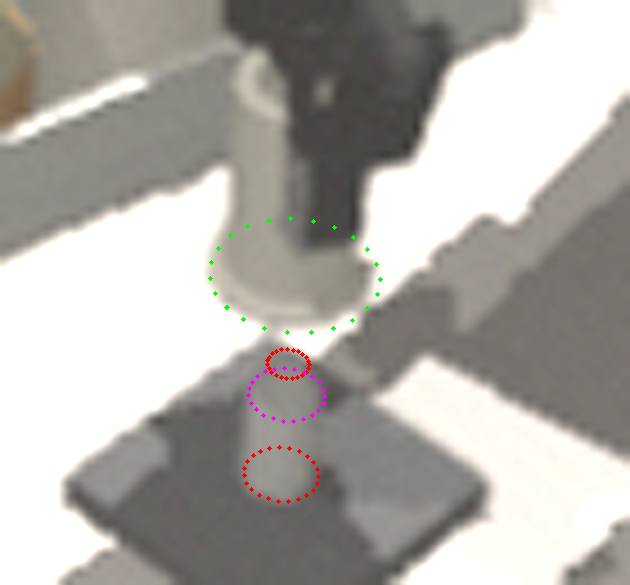

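Alignment agrees to about 1 mm. I'll lower in steps and watch the force.

```bash
python3 -m crank '{"slide":[[0,0,0.01],[0,0,0.01],[0,0,0.01],[0,0,0.005],[0,0,0.005],[0,0,0],[0,0,0],[0,0,0]],"twist":[0,0,0,0,0,0,0,0]}'
python3 -m crank '{"slide":[[0,0,0.003],[0,0,0.003],[0,0,0],[0,0,0]],"twist":[0,0,0,0]}'
python3 go.py 620 235 39.5
```

```text
time: 7.6
tool_pos: [620.7, 235.5, 77.9]
tcp_rot: [180.0, 0.0, 162.3]
ft_force: [0.0, 0.5, -1.5]
finger_gap: 35.8
time: 8.0
tool_pos: [620.1, 235.3, 71.0]
tcp_rot: [-180.0, -0.0, 162.3]
ft_force: [0.3, 0.0, -0.5]
finger_gap: 35.8
t 8.0 tcp [620.1 235.3  71. ] rot [-1.7999e+02 -2.0000e-02  1.6225e+02] F [ 0.3  0.  -0.5] gap 35.8 j [ 16.  24.  83.   0.  73. -56.]
need slide m [-0.     -0.0003  0.0315]
```

```bash
python3 -m crank '{"slide":[[0,0,0.003],[0,0,0.003],[0,0,0.003],[0,0,0.003],[0,0,0],[0,0,0]],"twist":[0,0,0,0,0,0]}'
python3 -m crank '{"slide":[[0,0,0.004],[0,0,0.004],[0,0,0.004],[0,0,0.003],[0,0,0],[0,0,0]],"twist":[0,0,0,0,0,0]}'
python3 go.py 620 235 39.5
```

```text
time: 8.6
tool_pos: [620.1, 235.3, 59.1]
tcp_rot: [-180.0, -0.0, 162.3]
ft_force: [-0.4, 0.0, -2.4]
finger_gap: 35.8
time: 9.2
tool_pos: [620.2, 235.3, 44.1]
tcp_rot: [-180.0, -0.0, 162.2]
ft_force: [0.2, -0.1, -1.3]
finger_gap: 35.9
t 9.2 tcp [620.2 235.3  44.1] rot [-1.7999e+02 -1.0000e-02  1.6225e+02] F [ 0.2 -0.1 -1.3] gap 35.9 j [ 16.  26.  84.  -0.  71. -56.]
need slide m [ 0.0001 -0.0003  0.0046]
```

Now the last few millimetres, until the nozzle meets the seat.

```bash
python3 -m crank '{"slide":[[0,0,0.0015],[0,0,0.0015],[0,0,0.001],[0,0,0],[0,0,0]],"twist":[0,0,0,0,0]}'
python3 -m crank '{"slide":[[0,0,0.001],[0,0,0],[0,0,0]],"twist":[0,0,0]}'
python3 go.py 620 235 39.5
```

```text
time: 9.7
tool_pos: [620.2, 235.3, 40.3]
tcp_rot: [-180.0, -0.0, 162.2]
ft_force: [0.5, -0.3, -0.8]
finger_gap: 35.6
time: 10.0
tool_pos: [620.5, 235.4, 39.6]
tcp_rot: [180.0, 0.0, 162.3]
ft_force: [1.2, -0.3, 0.9]
finger_gap: 35.6
t 10.0 tcp [620.5 235.4  39.6] rot [1.7998e+02 3.0000e-02 1.6225e+02] F [ 1.2 -0.3  0.9] gap 35.6 j [ 16.  26.  84.  -0.  70. -56.]
need slide m [ 0.0004 -0.0005  0.0001]
```

```bash
python3 -m crank '{"slide":[[0,0,0.001],[0,0,0],[0,0,0]],"twist":[0,0,0]}'
python3 go.py
python3 - <<'E'
from bench import viewer
import cv2,pickle,numpy as np
from h import *
s=viewer.snapshot("scene");d={"scene":s};pickle.dump(d,open("s3.pkl","wb"))
k=9;x0,y0=255,230
im=cv2.resize(s["img"][y0:y0+65,x0:x0+75,::-1],None,fx=k,fy=k,interpolation=cv2.INTER_CUBIC)
im=np.clip(im.astype(float)*1.4,0,255).astype(np.uint8)
for t in np.linspace(0,6.28,30):
    u,v=proj(s,(620+24*np.cos(t),235+24*np.sin(t),12));cv2.circle(im,(int((u-x0+.5)*k),int((v-y0+.5)*k)),2,(0,255,0),-1)
cv2.imwrite("pics/home.png",im)
E
```

```text
time: 10.3
tool_pos: [620.6, 235.4, 39.6]
tcp_rot: [180.0, 0.0, 162.3]
ft_force: [-4.4, -2.2, 7.4]
finger_gap: 36.2
t 10.3 tcp [620.6 235.4  39.6] rot [1.7998e+02 4.0000e-02 1.6225e+02] F [-4.4 -2.2  7.4] gap 36.2 j [ 16.  26.  84.  -0.  70. -56.]
```

View pics/home.png

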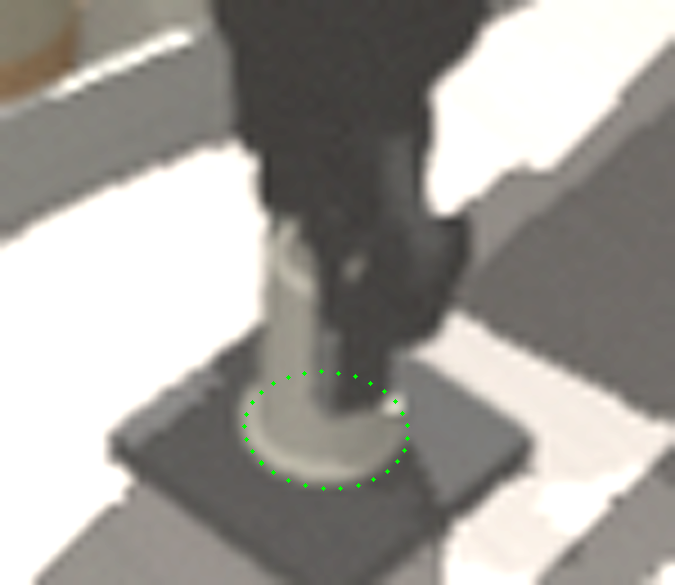

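The nozzle is seated. TCP rose exactly 12 mm above its bench-grip height, contact force is 7 N, and the flange lies on the base. Now I'll draw it straight up and cross-check the tin in the scene view.

```bash
python3 -m crank '{"slide":[[0,0,-0.004],[0,0,-0.01],[0,0,-0.012],[0,0,-0.015],[0,0,-0.025],[0,0,-0.03],[0,0,-0.03],[0,0,-0.025]],"twist":[0,0,0,0,0,0,0,0]}'
python3 -m crank '{"slide":[[0,0,0],[0,0,0],[0,0,0]],"twist":[0,0,0]}'
python3 go.py 479 -330 190
python3 - <<'E'
import pickle,cv2,numpy as np
from h import *
d=pickle.load(open("s0.pkl","rb"));s=d["scene"]
hs=cv2.cvtColor(s["img"],cv2.COLOR_RGB2HSV);x,y,w,h=215,160,26,20
b=cv2.resize(hs[y:y+h,x:x+w],None,fx=8,fy=8,interpolation=cv2.INTER_CUBIC)
for sm in(90,120,150):
    m=cv2.inRange(b,(5,sm,50),(30,255,255));c=cv2.convexHull(max(cv2.findContours(m,0,1)[0],key=cv2.contourArea))
    (cx,cy),(a,e),_=cv2.fitEllipse(c);u,v=(cx+.5)/8-.5+x,(cy+.5)/8-.5+y
    print(u,v,a/8,e/8,ray(s,u,v,25))
cv2.imwrite("pics/tinsc.png",cv2.resize(s["img"][140:230,170:270,::-1],(800,600),interpolation=cv2.INTER_CUBIC))
E
```

```text
time: 11.15
tool_pos: [620.9, 235.5, 193.0]
tcp_rot: [179.9, 0.1, 162.3]
ft_force: [1.1, 0.4, -0.9]
finger_gap: 35.9
time: 11.45
tool_pos: [619.5, 235.1, 187.9]
tcp_rot: [-179.9, -0.1, 162.3]
ft_force: [0.1, 0.5, -2.2]
finger_gap: 35.5
t 11.45 tcp [619.5 235.1 187.9] rot [-1.7993e+02 -1.0000e-01  1.6225e+02] F [ 0.1  0.5 -2.2] gap 35.5 j [ 16.  18.  77.  -0.  84. -56.]
need slide m [-0.0385 -0.581  -0.0015]
227.13697814941406 170.64578437805176 8.388822555541992 16.826465606689453 [ 481.06152929 -331.46378477   25.        ]
227.15119552612305 170.79153633117676 7.061785697937012 16.10004425048828 [ 481.57844814 -330.47797017   25.        ]Traceback (most recent call last):
  File "<stdin>", line 7, in <module>
ValueError: max() iterable argument is empty
```

```bash
python3 -m crank '{"slide":[[-0.0015,-0.010,0],[-0.0015,-0.02,0],[-0.0015,-0.025,0],[-0.0015,-0.025,0],[-0.0015,-0.025,0],[-0.0015,-0.025,0],[-0.0015,-0.025,0],[-0.0015,-0.025,0]],"twist":[0,0,0,0,0,0,0,0]}'
python3 go.py 480 -330.5 190
python3 -m crank '{"slide":[[-0.0015,-0.025,0],[-0.0015,-0.025,0],[-0.0015,-0.025,0],[-0.0015,-0.025,0],[-0.0015,-0.025,0],[-0.0015,-0.025,0],[-0.0015,-0.025,0],[-0.0015,-0.025,0]],"twist":[0,0,0,0,0,0,0,0]}'
python3 go.py 480 -330.5 190
```

```text
time: 12.25
tool_pos: [575.5, 58.6, 187.9]
tcp_rot: [-179.9, -0.1, 162.2]
ft_force: [0.4, -0.0, -0.2]
finger_gap: 36.0
t 12.25 tcp [575.5  58.6 187.9] rot [-1.7994e+02 -1.2000e-01  1.6224e+02] F [ 0.4 -0.  -0.2] gap 36.0 j [  1.   6.  92.  -0.  83. -71.]
need slide m [-0.0278 -0.3997 -0.0018]
time: 13.05
tool_pos: [525.7, -135.1, 187.9]
tcp_rot: [-180.0, -0.1, 162.2]
ft_force: [-0.8, -0.3, -0.9]
finger_gap: 35.6
t 13.05 tcp [ 525.7 -135.1  187.9] rot [-1.7999e+02 -1.3000e-01  1.6223e+02] F [-0.8 -0.3 -0.9] gap 35.6 j [-20.   0.  97.  -0.  83. -92.]
need slide m [-0.016  -0.2    -0.0021]
```

```bash
python3 -m crank '{"slide":[[-0.002,-0.025,0],[-0.002,-0.025,0],[-0.002,-0.025,0],[-0.002,-0.025,0],[-0.002,-0.025,0],[-0.002,-0.025,0],[-0.002,-0.025,0],[-0.002,-0.025,0]],"twist":[0,0,0,0,0,0,0,0]}'
python3 -m crank '{"slide":[[0,0,0.01],[0,0,0.02],[0,0,0.02],[0,0,0.02],[0,0,0.01],[0,0,0],[0,0,0],[0,0,0]],"twist":[0,0,0,0,0,0,0,0]}'
python3 go.py 480 -330.5 63.5
python3 - <<'E'
from bench import viewer
import cv2,pickle,numpy as np
d={n:viewer.snapshot(n) for n in("scene","top")};pickle.dump(d,open("s4.pkl","wb"))
f=lambda n,x,y,w,h:cv2.resize(d[n]["img"][y:y+h,x:x+w,::-1],(400,500),interpolation=cv2.INTER_CUBIC)
cv2.imwrite("pics/tin1.png",np.hstack([f("scene",185,115,80,100),f("top",350,160,80,100)]))
E
```

```text
time: 13.85
tool_pos: [479.9, -330.1, 187.9]
tcp_rot: [180.0, -0.1, 162.2]
ft_force: [0.6, -0.5, -1.2]
finger_gap: 35.8
time: 14.65
tool_pos: [482.2, -329.7, 110.7]
tcp_rot: [-180.0, 0.1, 162.3]
ft_force: [0.3, 0.5, -0.4]
finger_gap: 36.1
t 14.65 tcp [ 482.2 -329.7  110.7] rot [-1.7996e+02  1.1000e-01  1.6226e+02] F [ 0.3  0.5 -0.4] gap 36.1 j [ -39.   10.   95.    0.   75. -112.]
need slide m [ 0.002  -0.0014  0.0471]
```

View pics/tin1.png

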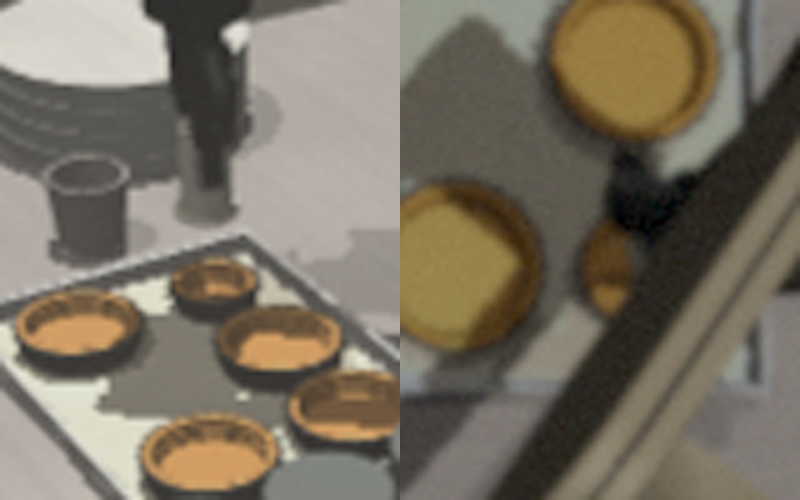

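The nozzle hangs above the small tin: scene foot at about (226,158), tin rim at (227,171). I'll lower it slowly.

```bash
python3 -m crank '{"slide":[[0,0,0.006],[0,0,0.008],[0,0,0.008],[0,0,0.006],[0,0,0.004],[0,0,0],[0,0,0],[0,0,0]],"twist":[0,0,0,0,0,0,0,0]}'
python3 go.py 480 -330.5 63
python3 -m crank '{"slide":[[0,0,0.004],[0,0,0.004],[0,0,0.002],[0,0,0],[0,0,0],[0,0,0]],"twist":[0,0,0,0,0,0]}'
python3 go.py 480 -330.5 63
python3 - <<'E'
from bench import viewer
import cv2,pickle,numpy as np
from h import *
s=viewer.snapshot("scene");pickle.dump({"scene":s},open("s5.pkl","wb"))
k=10;x0,y0=195,130
im=cv2.resize(s["img"][y0:y0+60,x0:x0+70,::-1],None,fx=k,fy=k,interpolation=cv2.INTER_CUBIC)
im=np.clip(im.astype(float)*1.5,0,255).astype(np.uint8)
for t in np.linspace(0,6.28,30):
  for r,z,c in((24,35,(0,255,0)),(34,25,(0,0,255))):
    u,v=proj(s,(480+r*np.cos(t),-330.5+r*np.sin(t),z));cv2.circle(im,(int((u-x0+.5)*k),int((v-y0+.5)*k)),2,c,-1)
cv2.imwrite("pics/fin.png",im)
E
```

```text
time: 15.55
tool_pos: [481.8, -329.5, 77.7]
tcp_rot: [-180.0, 0.0, 162.3]
ft_force: [-0.9, 0.0, -1.6]
finger_gap: 35.6
t 15.55 tcp [ 481.8 -329.5   77.7] rot [-1.7998e+02  4.0000e-02  1.6225e+02] F [-0.9  0.  -1.6] gap 35.6 j [ -39.   12.   97.    0.   71. -112.]
need slide m [ 0.0014 -0.0015  0.0147]
time: 16.15
tool_pos: [481.6, -329.3, 67.4]
tcp_rot: [-180.0, 0.0, 162.2]
ft_force: [-0.2, 0.1, -0.9]
finger_gap: 35.8
t 16.15 tcp [ 481.6 -329.3   67.4] rot [-1.7999e+02  1.0000e-02  1.6225e+02] F [-0.2  0.1 -0.9] gap 35.8 j [ -39.   13.   97.   -0.   70. -112.]
need slide m [ 0.0012 -0.0016  0.0044]
```

View pics/fin.png

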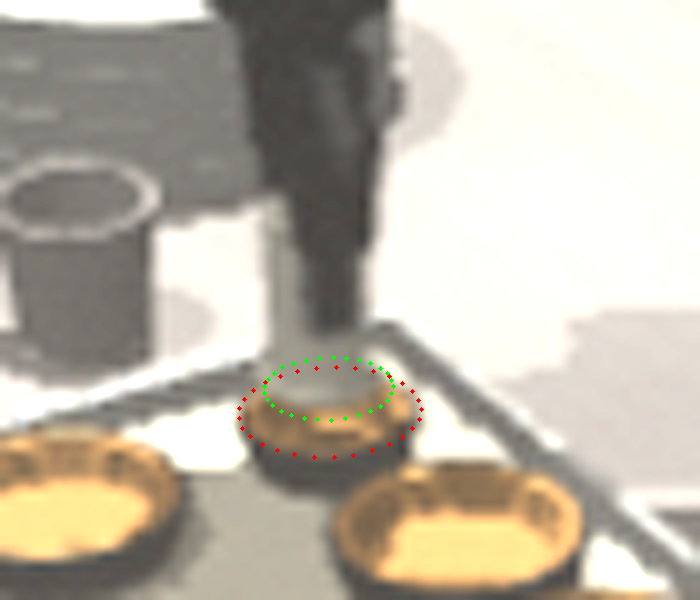

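Flange and tin axes coincide to within about 2 mm: flange centre at about (227,169), tin rim centre at about (228,171). One last small correction.

```bash
python3 -m crank '{"slide":[[0.001,-0.001,0.002],[0,0,0.002],[0,0,0.001],[0,0,0],[0,0,0],[0,0,0],[0,0,0],[0,0,0]],"twist":[0,0,0,0,0,0,0,0]}'
python3 go.py 480 -330.5 63
python3 - <<'E'
from bench import viewer
import cv2,pickle,numpy as np
d={n:viewer.snapshot(n) for n in("scene","top")}
f=lambda n,x,y,w,h,W:cv2.resize(d[n]["img"][y:y+h,x:x+w,::-1],(W,450),interpolation=cv2.INTER_CUBIC)
cv2.imwrite("pics/last.png",np.hstack([f("scene",195,130,60,60,300),f("top",0,0,560,420,500)]))
cv2.imwrite("pics/lasts.png",d["scene"]["img"][:,:,::-1])
E
python3 go.py
```

```text
time: 17.0
tool_pos: [480.3, -330.0, 62.4]
tcp_rot: [-180.0, 0.0, 162.3]
ft_force: [-0.2, -0.1, -0.9]
finger_gap: 35.8
t 17.0 tcp [ 480.3 -330.    62.4] rot [-1.8000e+02  1.0000e-02  1.6225e+02] F [-0.2 -0.1 -0.9] gap 35.8 j [ -40.   13.   97.   -0.   70. -112.]
need slide m [ 0.0001 -0.0006 -0.0006]
t 17.1 tcp [ 480.3 -329.9   62.3] rot [-180.      0.    162.25] F [ 0.7 -0.4 -1. ] gap 35.6 j [ -40.   13.   97.   -0.   70. -112.]
```

View pics/last.png

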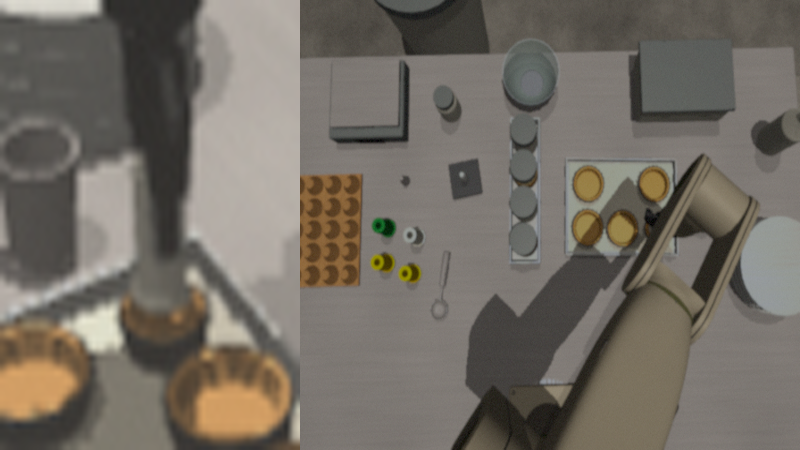

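View pics/lasts.png

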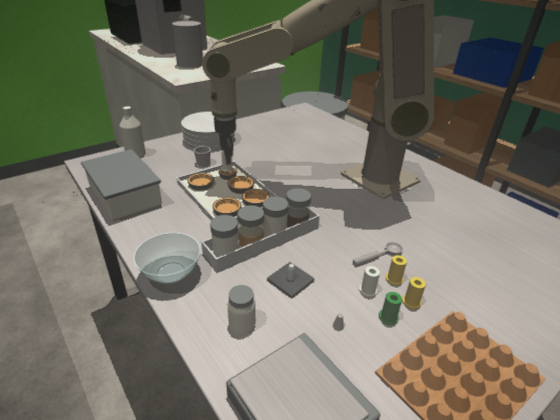

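The nozzle hangs centred over the small tin at scene (228,171). The narrow nozzle still stands at (371,281), and everything else is where it was. Handing in.

```bash
python3 -c "
from bench import hand_in
print(hand_in())"; python3 go.py
```

```text
the job is handed in; nothing more can be done
None
the job is handed in; nothing more can be done
```

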